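# Reunite three handmade boxes with their own lids

### The arm

A 7-joint arm with a two-finger parallel gripper is mounted at the origin on the work surface. World frame = base frame: x ahead of the robot, y to its left, z up, the work surface at z = 0. Lengths are in m, angles in rad, forces in N, time in s.
With the tool pointing down it reaches from about 0.4 to 0.875 m from the base axis. Payload 19.3 kg.
Tool frame: the origin (TCP) lies midway between the tips of the shut fingers; the grasp point (between the pads) lies bot.tcp_to_grasp behind it (bot.tcp_to_grasp is the distance from the TCP to the grasp point, in m); z points along the fingers, y is the line along which they close (so a half turn about z gives the same grasp; the last joint's range is limited). The gripper opens to 85 mm and grips with 20 to 120 N. Pads are 22 mm wide; open, the fingers measure 114 mm over their backs; the gripper's body (76 mm by 85 mm) begins 54 mm behind the grasp point. The pads swing forward as they close: fully open they stand 13 mm farther back than shut.
Start: joints at [1.259, 0.521, -0.036, 1.599, 0.021, 1.021, -0.113], TCP at [0.15, -0.607, 0.202] pointing down, gripper open.
Joint ranges: [-2.91, 2.91], [-0.3, 2.13], [-1.5, 1.42], [0.17, 2.43], [-1.26, 4.41], [0.16, 1.93], [-2.52, 2.52]. Speed limits (rad/s): [1.89, 1.89, 2.39, 2.39, 3.01, 3.01, 3.01].

### API

Orientations are given as [roll, pitch, yaw] about the fixed x, y, z axes, in that order (R = Rz(yaw) Ry(pitch) Rx(roll)).
In Python, from workcell import observe, imaging, bot gives the robot as it stands.
- The arm moves only by the tool send_rows, never from a script. Its argument "plan" is text: rows parted by semicolons, each of 7 numbers parted by spaces: the shift along the tool's x, y, z in m, then the turn, a rotation vector about the tool's x, y, z in degrees, then the finger opening in m, from 0 to 0.0854. In form: dx dy dz rx ry rz claw; .... A call has 1 to 10 rows; each row is the pose to reach, as a shift and turn from the pose commanded when the call began, along the tool's axes at that moment; what a row does not reach only later rows make up. A row lasts 1/12 s, in which the tool goes at most 41.7 mm and 7.16 degrees, less where a joint would pass 70% of its speed; a pose out of reach is approached as far as the arm can. A call with a gripper value outside its range is refused whole. The fingers move at their own pace and stop on an object; "grip_force" is the grip in N (left out, the last holds). Time passes only in rows, so rows that repeat a pose let the fingers close. It gives the time, the measured TCP pose, the force, the opening and the grip force at its end, in the units of the state.
- observe(): the state, without advancing time (a new reading comes with each control period).
- imaging.grab_frame(name): name is "scene" or "top"; returns a dict with "color" (420x560x3 uint8, red, green, blue), "fx", "fy", "cx", "cy" (pixels), "dist_coeffs" ([k1, k2, p1, p2, k3] as OpenCV has them; the pictures are not rectified), "eye" and "orientation" of the camera in the world. Camera axes: x right, y down, z forward; pixel columns grow to the right and rows downward; lengths in m; the calibration is good to about 2 mm. A picture is of the moment at which its call begins. There is no depth.
- bot.job_done(): hands the job in; it is judged then, once.
The state is a dict: "clock": time; "qpos": joint angles; "qd": joint speeds; "joint_efforts": joint torques, N m; "position": TCP position; "tool_rot": TCP orientation; "force": force on the tool from outside, world axes, zero at the start; "moment": the same for the moment, N m; "grip_width": finger opening in m; "finger_force": force on a finger pad.
Only numpy, scipy, OpenCV 4.12 (cv2) and the standard library are available. Lean on these libraries where they do the work, as an engineer would, in place of code of your own. Each camera call takes 0.05 s, during which the arm holds its last target. There are 200 camera calls.

### The job

The lids of the three wooden keepsake boxes are on the wrong boxes: put each lid back on the box of its own colour so that it drops fully home, flat on the rim, using the empty grey felt mat to park a lid, let go and resting near the mat's middle, while you change them round. Set the lids down rather than dropping them, and leave the hammer, the glue bottle and the driftwood where they are.

Things in the scene. Friction and masses are not known exactly. Their poses are not given: they have to be found in the camera images.
- lid_pine: Loose lid of the pale natural pine box, 200 g: board 124 x 124 x 10 mm in its colour; on top a black bar handle 60 (x) x 16 (y) x 34 mm high; under it a centred plug 104 x 22 mm (x, y), 12 mm deep. Origin: centre of the plug's underside, z up: board at z 12 to 22 mm, handle 22 to 56. Starts on the blue box, plug resting on its rim (origin 60 mm over the box's), x axes within 0.06 rad.
- lid_blue: Loose lid of the blue-painted box, 200 g: board 124 x 124 x 10 mm in its colour; on top a black bar handle 60 (x) x 16 (y) x 34 mm high; under it a centred plug 84 x 44 mm (x, y), 12 mm deep. Origin: centre of the plug's underside, z up: board at z 12 to 22 mm, handle 22 to 56. Starts on the red box, plug resting on its rim (origin 60 mm over the box's), x axes within 0.06 rad.
- lid_red: Loose lid of the red-painted box, 200 g: board 124 x 124 x 10 mm in its colour; on top a black bar handle 60 (x) x 16 (y) x 34 mm high; under it a centred plug 64 x 64 mm (x, y), 12 mm deep. Origin: centre of the plug's underside, z up: board at z 12 to 22 mm, handle 22 to 56. Starts on the pine box, plug resting on its rim (origin 60 mm over the box's), x axes within 0.06 rad.
- box_pine: Pale natural pine box, fixed: 140 x 140 mm, 60 high, mouth 114 x 32 mm (x, y), 50 deep, centred. Origin: centre of underside, z up. Its rim shows 8 mm wide around the lid on it. Only its own colour's lid fits, x axes parallel (either way round): the plug enters with 5 mm play each side and the board lies on the rim, lid origin 48 mm over the box's.
- box_blue: Blue-painted box, fixed: 140 x 140 mm, 60 high, mouth 94 x 54 mm (x, y), 50 deep, centred. Origin: centre of underside, z up. Its rim shows 8 mm wide around the lid on it. Only its own colour's lid fits, x axes parallel (either way round): the plug enters with 5 mm play each side and the board lies on the rim, lid origin 48 mm over the box's.
- box_red: Red-painted box, fixed: 140 x 140 mm, 60 high, mouth 74 x 74 mm (x, y), 50 deep, centred. Origin: centre of underside, z up. Its rim shows 8 mm wide around the lid on it. Only its own colour's lid fits, x axes parallel (either way round): the plug enters with 5 mm play each side and the board lies on the rim, lid origin 48 mm over the box's.
- felt: Empty grey felt mat, 180 x 180 mm, 4 mm thick, fixed to the bench. Origin: centre of its underside, on the bench. A lid parked flat on it has its origin 4 mm above the mat's origin.
- hammer: Bystander: hammer lying on the bench beyond the boxes, 300 mm long. Its origin lies on the bench under it; its x axis runs from handle to head.
- glue: Bystander: white glue bottle with yellow label and orange cap, 56 mm across, 140 mm high, standing beyond the boxes. Origin: centre of its underside.
- driftwood: Bystander: crooked pale driftwood stick, 340 mm long (along its y), 34 mm thick, lying at the far side of the bench. Origin: on the bench under its middle.
Not all that is in view belongs to the job. Leave any yellow look-alike of the lid_red alone.

How it is judged:
By the outcome, as a careful person would: the job done as asked, in the order asked, and still so for the second after the job is handed in, with the robot touching nothing.
It also fails if it takes over 120 s, if anything falls off the work surface, if the arm or the gripper's body presses on something with over 40 N, if the wrist force passes 120 N, or if a joint passes its speed limit or range.

## Working session

There is one attempt and no reset: what is moved stays moved. The work goes in short steps, Python scripts to look and compute and a tool call to move; the robot and the scene stay as the last step left them, time stands still between calls to the robot, and variables do not carry over. Pictures are saved under pics/ and viewed, at most 14 in all, crops included, and the job is handed in when it is done.

Besides the shell and the picture viewer there is one more tool, called after "Emit:" as name(argument=value, ...) on one line, values as JSON. send_rows: Moves the arm, as the interface text tells. Its arguments: {"type":"object","properties":{"plan":{"type":"string"},"grip_force":{"type":"number"}},"required":["plan"]}

```bash
ls; mkdir -p pics; python3 - <<'E'
from workcell import observe, imaging, bot
import cv2
for n in("scene","top"):
    f=imaging.grab_frame(n); cv2.imwrite(f"pics/{n}0.png",f["color"][:,:,::-1])
    print(n,{k:v for k,v in f.items() if k!="color"})
print(bot.tcp_to_grasp, observe())
E
```

```text
pics
scene {'fx': 441.9505722670318, 'fy': 441.9505722670318, 'cx': 270.60978881233325, 'cy': 216.7995748334043, 'dist_coeffs': array([-0.13944109,  0.        ,  0.        ,  0.        ,  0.        ]), 'eye': array([1.13746032, 0.5583586 , 0.96983568]), 'orientation': array([-2.40994394, -0.01055044,  2.26105945])}
top {'fx': 465.08526385740015, 'fy': 465.08526385740015, 'cx': 272.0504615995339, 'cy': 203.77666911887385, 'dist_coeffs': array([0.02408984, 0.        , 0.        , 0.        , 0.        ]), 'eye': array([0.40932732, 0.0389046 , 1.34505392]), 'orientation': array([-3.06416151e+00,  2.49689119e-03, -1.54492713e+00])}
0.0187 {'clock': 0.1, 'qpos': array([ 1.2588043 ,  0.52196785, -0.03630925,  1.59993236,  0.02124013,
        1.02112084, -0.11280597]), 'qd': array([ 0.00046924, -0.00129127, -0.00052355, -0.00214122, -0.00047062,
       -0.0001943 , -0.00040472]), 'joint_efforts': array([ 5.41673333e-03, -9.28484988e+01,  1.98458031e+00, -3.70532048e+01,
        1.81284308e-02,  5.40862646e-03,  1.36098315e-04]), 'position': array([ 0.14951495, -0.6065118 ,  0.20128182]), 'tool_rot': array([-3.14055630e+00,  1.16449582e-04,  2.41780019e-01]), 'force': array([ 0.4807747 ,  0.45270738, -0.41715891]), 'moment': array([0.0492422 , 0.06897476, 0.03492641]), 'finger_force': 0.0, 'grip_width': 0.08543380216933681}
```

View pics/scene0.png

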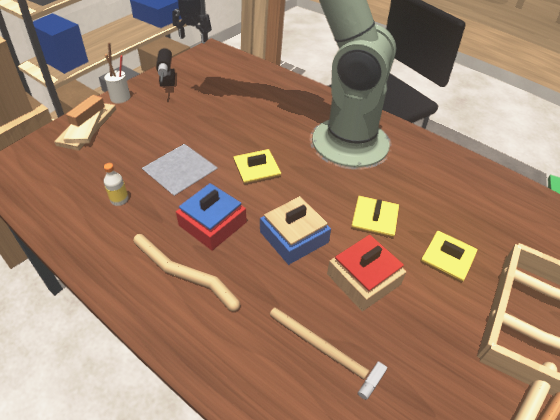

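View pics/top0.png

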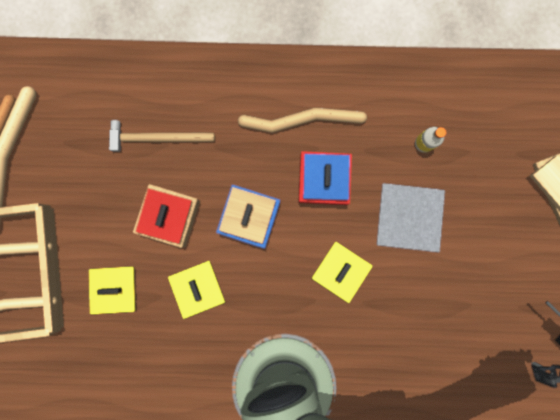

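The top view shows red lid on pine box (~165,215), pine lid on blue box (~248,215), blue lid on red box (~326,177) and felt at (411,217). Yellow decoys are at the bottom. The scene view shows the same items at (368,262), (296,218), (210,205) and (180,168).

```bash
cat > h.py <<'E'
import numpy as np, cv2
from scipy.spatial.transform import Rotation as Ro
from workcell import observe, imaging, bot
HSV={'red':[((0,150,70),(7,255,255)),((172,150,70),(180,255,255))],'blue':[((98,110,50),(128,255,255))],
 'pine':[((8,40,165),(25,160,255))],'grey':[((0,0,70),(180,45,190)),],'black':[((0,0,0),(180,255,58))]}
def rays(f,px):
    K=np.array([[f['fx'],0,f['cx']],[0,f['fy'],f['cy']],[0,0,1]])
    u=cv2.undistortPoints(np.float64(px).reshape(-1,1,2),K,np.array(f['dist_coeffs'])).reshape(-1,2)
    return np.c_[u,np.ones(len(u))]@Ro.from_euler('xyz',f['orientation']).as_matrix().T
def plane(f,px,z):
    d=rays(f,px); return (f['eye']+d*((z-f['eye'][2])/d[:,2])[:,None])[:,:2]
def mask(f,col,box=None):
    h=cv2.cvtColor(f['color'],cv2.COLOR_RGB2HSV); m=sum(cv2.inRange(h,*r) for r in HSV[col])
    if box:
        k=np.zeros_like(m); a,b,c,d=box; k[b:d,a:c]=1; m=m*k
    return m
def biggest(m):
    cs,_=cv2.findContours(m,cv2.RETR_EXTERNAL,cv2.CHAIN_APPROX_NONE)
    return max(cs,key=cv2.contourArea)
def rect(f,c,z):
    p=plane(f,c.reshape(-1,2),z); r=cv2.minAreaRect(np.float32(p*1000))
    return np.array(r[0])/1000,np.array(r[1]),r[2],cv2.boxPoints(r)/1000
def tri(f1,p1,f2,p2):
    out=[]
    for a,b in zip(rays(f1,p1),rays(f2,p2)):
        s=np.linalg.lstsq(np.c_[a,-b],f2['eye']-f1['eye'],rcond=None)[0]
        q,w=f1['eye']+s[0]*a,f2['eye']+s[1]*b; out.append(np.r_[(q+w)/2,np.linalg.norm(q-w)])
    return np.array(out)
def quad(c):
    h=cv2.convexHull(c); 
    return cv2.approxPolyN(h,4,ensure_convex=True).reshape(-1,2).astype(float)
E
cat > m1.py <<'E'
from h import *
t,s=imaging.grab_frame('top'),imaging.grab_frame('scene')
T={'red':(130,180,205,250),'pine':(215,180,285,250),'blue':(295,148,356,208),'grey':(370,175,452,258)}
S={'red':(325,232,412,305),'pine':(255,195,335,262),'blue':(170,180,250,248),'grey':(135,140,225,195)}
for c in T:
    ct,cs=biggest(mask(t,c,T[c])),biggest(mask(s,c,S[c]))
    z=.004 if c=='grey' else .082
    qt,qs=quad(ct),quad(cs); wt,ws=plane(t,qt,z),plane(s,qs,z)
    ws_i=[np.argmin(np.linalg.norm(ws-w,axis=1)) for w in wt]
    P=tri(t,qt,s,qs[ws_i]); print(c,'tri centre',P.mean(0).round(4),'z',P[:,2].round(3))
    for n,f,k in(('t',t,ct),('s',s,cs)):
        r=rect(f,k,z); print('  ',n,r[0].round(4),r[1].round(1),round(r[2],1))
    if c!='grey':
        H=[]
        for f,B in((t,T[c]),(s,S[c])):
            k=biggest(mask(f,'black',B)) if 1 else 0
            r=rect(f,k,.116); H.append(r); print('    handle',r[0].round(4),r[1].round(1),round(r[2],1))
        
E
python3 m1.py
```

```text
red tri centre [0.4682 0.3399 0.0767 0.0029] z [0.075 0.079 0.075 0.078]
   t [0.4673 0.3397] [125.1 122. ] 76.3
   s [0.472  0.3405] [125.4 127.4] 76.1
    handle [0.4646 0.3309] [ 5.8 49.9] 75.8Traceback (most recent call last):
  File "m1.py", line 16, in <module>
    k=biggest(mask(f,'black',B)) if 1 else 0
      ~~~~~~~^^^^^^^^^^^^^^^^^^^
  File "h.py", line 19, in biggest
    return max(cs,key=cv2.contourArea)
ValueError: max() iterable argument is empty
```

```bash
sed -i "s/(180,255,58))/(180,255,70))/" h.py; cat >> h.py <<'E'
def handle(f,B):
    m=mask(f,'black',B); cs,_=cv2.findContours(m,cv2.RETR_EXTERNAL,cv2.CHAIN_APPROX_NONE)
    c=((B[0]+B[2])/2,(B[1]+B[3])/2-5)
    return min((k for k in cs if cv2.contourArea(k)>25),key=lambda k:np.linalg.norm(k.reshape(-1,2).mean(0)-c),default=None)
E
python3 - <<'E'
import re
s=open('m1.py').read()
s=s.replace("k=biggest(mask(f,'black',B)) if 1 else 0","k=handle(f,B)\n            if k is None: print('none',f['color'][B[1]:B[3],B[0]:B[2]].max(2).min()); continue")
open('m1.py','w').write(s)
E
python3 m1.py
```

```text
red tri centre [0.4681 0.3395 0.0763 0.0023] z [0.074 0.079 0.075 0.078]
   t [0.4672 0.3394] [124.3 122. ] 76.3
   s [0.4721 0.3404] [125.4 127.6] 76.1
    handle [0.4652 0.3317] [ 9.4 50.6] 75.4
none 69
pine tri centre [0.4768 0.109  0.0964 0.0182] z [0.144 0.079 0.087 0.076]
   t [0.4749 0.1119] [122.9 122.7] 74.7
   s [0.4616 0.0897] [188.5 145.3] 74.6
none 64
    handle [0.4913 0.1235] [25.2 66.6] 74.6
blue tri centre [ 0.5875 -0.1021  0.0764  0.0021] z [0.077 0.083 0.076 0.071]
   t [ 0.5856 -0.1013] [118.3 119.7] 89.7
   s [ 0.5909 -0.0998] [123.5 123.1] 89.8
none 55
    handle [ 0.5998 -0.0883] [32.9 70.1] 89.2
grey tri centre [ 4.852e-01 -3.560e-01  1.000e-04  1.900e-03] z [-0.002  0.002 -0.002  0.001]
   t [ 0.485  -0.3538] [180.9 180.5] 85.0
   s [ 0.4887 -0.3537] [180.8 179.8] 85.1
```

The boards triangulate at z≈0.076–0.077 and the mat at 0.000, a common −4 mm bias, so the boards are at about 0.081, which matches the text. I start with the blue lid.

```bash
cat >> h.py <<'E'
def rel(x,y,z,yawdeg):
    o=observe(); R=Ro.from_euler('xyz',o['tool_rot']); G=Ro.from_euler('xyz',[180,0,yawdeg],degrees=True)
    d=R.inv().apply(np.array([x,y,z])-o['position']); print('rel mm',(d*1000).round(1),'rot deg',(R.inv()*G).as_rotvec(degrees=True).round(2))
E
python3 -c "
from h import *
rel(.588,-.101,.2,-.3)"
```

```text
rel mm [ 546.7 -386.     1.7] rot deg [-0.02  0.   14.15]
```

Emit:
send_rows(plan="0.03 -0.021 -0.005 0 0 0 0.085; 0.06 -0.042 -0.01 0 0 0 0.085; 0.09 -0.063 -0.015 0 0 0 0.085; 0.12 -0.084 -0.02 0 0 0 0.085; 0.15 -0.105 -0.02 0 0 0 0.085; 0.18 -0.126 -0.02 0 0 0 0.085; 0.21 -0.147 -0.02 0 0 0 0.085; 0.24 -0.168 -0.02 0 0 0 0.085; 0.27 -0.189 -0.02 0 0 0 0.085; 0.30 -0.21 -0.02 0 0 0 0.085")

```text
clock: 1.13
position: [0.3915, -0.3296, 0.222]
tool_rot: [3.141, -0.0, 0.242]
force: [0.9, -0.4, -0.5]
grip_width: 0.0854
finger_force: 0.0
```

Emit:
send_rows(plan="0.03 -0.021 0 0 0 1.5 0.085; 0.06 -0.042 0 0 0 3 0.085; 0.09 -0.063 0 0 0 5 0.085; 0.12 -0.084 0 0 0 7 0.085; 0.15 -0.105 0 0 0 9 0.085; 0.18 -0.126 0 0 0 11 0.085; 0.21 -0.147 0 0 0 13 0.085; 0.235 -0.165 0.01 0 0 14.1 0.085; 0.2467 -0.176 0.02 0 0 14.15 0.085; 0.2467 -0.176 0.02 0 0 14.15 0.085")

```text
clock: 1.97
position: [0.5889, -0.0968, 0.1997]
tool_rot: [-3.14, 0.002, -0.0]
force: [-1.0, 0.1, -0.4]
grip_width: 0.0848
finger_force: 0.0
```

```bash
python3 -c "
from h import *
rel(.588,-.101,.088,-.3);print(observe()['position'],observe()['force'])"
```

```text
rel mm [ -0.7   4.5 111.7] rot deg [-0.11  0.11  0.28]
[ 0.58892022 -0.09676957  0.19973144] [-1.01629736  0.13462699 -0.38711564]
```

Emit:
send_rows(plan="-0.001 0 0.03 0 0 0.2 0.085; -0.001 0 0.06 0 0 0.2 0.085; -0.001 0 0.075 0 0 0.2 0.085; -0.001 0 0.075 0 0 0.2 0.085; -0.001 0 0.075 0 0 0.2 0.085")

```text
clock: 2.38
position: [0.5867, -0.1017, 0.1269]
tool_rot: [3.142, 0.001, -0.009]
force: [0.7, -0.0, 0.5]
grip_width: 0.085
finger_force: 0.0
```

```bash
python3 -c "
from h import *
rel(.588,-.101,.088,-.3);print(observe()['position'],observe()['force'])
s=imaging.grab_frame('scene');cv2.imwrite('pics/s1.png',cv2.resize(s['color'][140:270,140:300,::-1],(640,520)))"
```

```text
rel mm [ 1.4 -0.7 38.9] rot deg [ 0.    0.06 -0.22]
[ 0.58666417 -0.10166313  0.12693764] [ 0.66120908 -0.04184082  0.53749077]
```

View pics/s1.png

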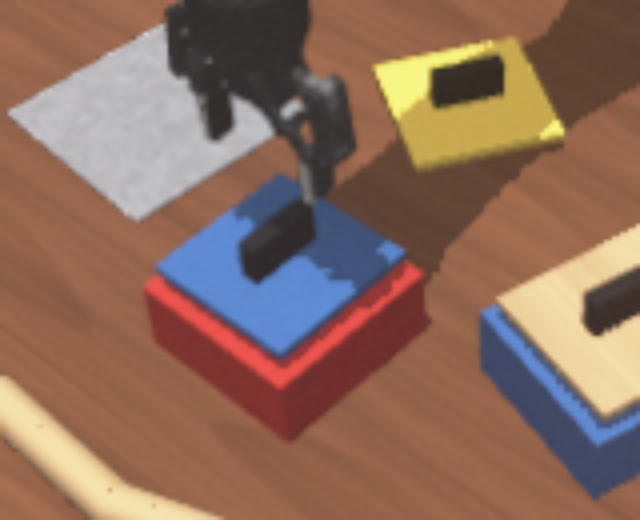

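The open fingers sit above and to either side of the handle (crop 280,240). Descend and close.

Emit:
send_rows(plan="0.001 -0.001 0.015 0 0 0 0.085; 0.001 -0.001 0.03 0 0 0 0.085; 0.001 -0.001 0.038 0 0 0 0.085; 0.001 -0.001 0.038 0 0 0 0.05; 0.001 -0.001 0.038 0 0 0 0.03; 0.001 -0.001 0.038 0 0 0 0.01; 0.001 -0.001 0.038 0 0 0 0.005; 0.001 -0.001 0.038 0 0 0 0.005; 0.001 -0.001 0.038 0 0 0 0.005; 0.001 -0.001 0.038 0 0 0 0.005", grip_force=40)

```text
clock: 3.27
position: [0.5881, -0.1002, 0.0891]
tool_rot: [3.142, -0.0, -0.009]
force: [1.2, -1.1, 0.4]
grip_width: 0.005
finger_force: 0.0
```

```bash
python3 -c "
from h import *
print(observe()['grip_width'],observe()['finger_force'])
s=imaging.grab_frame('scene');t=imaging.grab_frame('top')
a=cv2.resize(s['color'][150:260,150:270,::-1],(400,400));b=cv2.resize(t['color'][120:230,280:390,::-1],(400,400));cv2.imwrite('pics/s2.png',np.hstack([a,b]))"
```

```text
0.005026574748181389 0.0
```

View pics/s2.png

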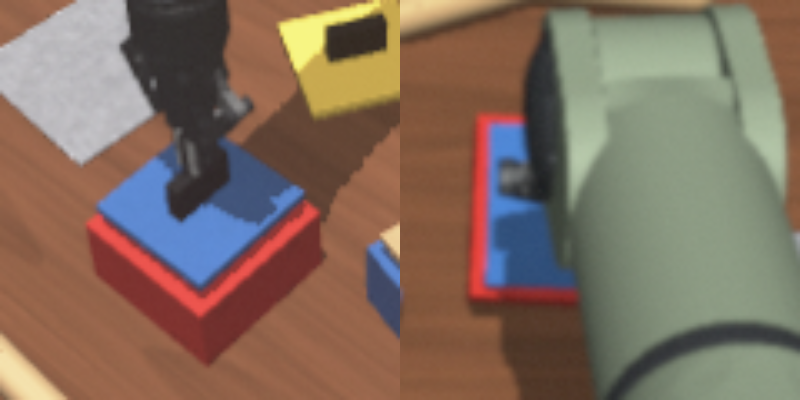

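```bash
cat >> h.py <<'E'
def proj(f,P):
    R=Ro.from_euler('xyz',f['orientation']).as_matrix(); K=np.array([[f['fx'],0,f['cx']],[0,f['fy'],f['cy']],[0,0,1]])
    return cv2.projectPoints(np.float64(P).reshape(-1,3),cv2.Rodrigues(R.T)[0],-R.T@f['eye'],K,np.array(f['dist_coeffs']))[0].reshape(-1,2)
E
python3 -c "
from h import *
s=imaging.grab_frame('scene');t=imaging.grab_frame('top')
P=[observe()['position'],[.588,-.101,.082],[.588,-.101,.116],[.618,-.101,.116],[.558,-.101,.116]]
print((proj(s,P)-[150,150])*[400/120,400/110]);print(proj(t,P))
cv2.imwrite('pics/s3.png',cv2.resize(s['color'][100:250,130:290,::-1],(800,600),interpolation=cv2.INTER_NEAREST))
print(observe()['qpos'])"
```

```text
[[200.26182341 190.54585655]
 [200.3105987  196.21319083]
 [196.55412455 164.85419449]
 [170.24400835 187.00519612]
 [222.24225259 143.2617776 ]]
[[326.01222969 175.33649884]
 [326.03330907 175.69572533]
 [327.48048946 173.93830363]
 [327.67293874 162.77854271]
 [327.28889093 185.13737019]]
[ 0.18766241  0.61792857 -0.17017508  1.76610984  0.14150494  0.76946548
 -1.63298735]
```

View pics/s3.png

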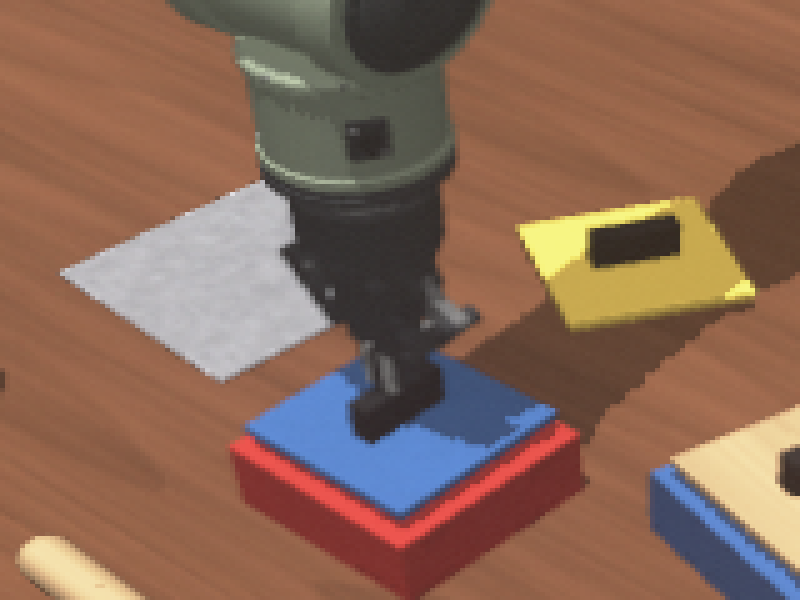

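Emit:
send_rows(plan="0 0 0 0 0 0 0; 0 0 0 0 0 0 0; 0 0 0 0 0 0 0; 0 0 -0.005 0 0 0 0; 0 0 -0.015 0 0 0 0; 0 0 -0.015 0 0 0 0; 0 0 -0.015 0 0 0 0", grip_force=40)

```text
clock: 4.05
position: [0.5886, -0.1003, 0.1047]
tool_rot: [3.141, -0.002, -0.009]
force: [-0.3, -0.4, -0.2]
grip_width: -0.0003
finger_force: 0.0
```

```bash
python3 -c "
from h import *
s=imaging.grab_frame('scene')
cv2.imwrite('pics/s4.png',cv2.resize(s['color'][150:250,160:265,::-1],(630,600),interpolation=cv2.INTER_CUBIC))
"
```

```text
(no output)
```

View pics/s4.png

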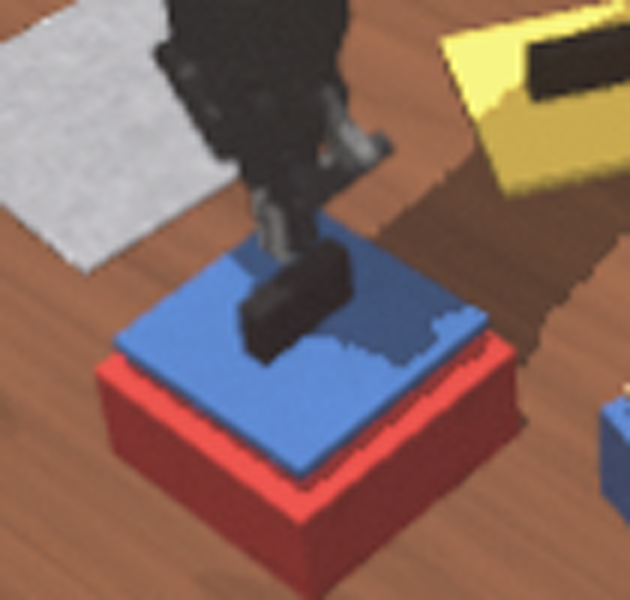

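```bash
python3 -c "
from h import *
o=observe();p=o['position'];R=Ro.from_euler('xyz',o['tool_rot']).as_matrix()
out=[]
for n,(a,b) in (('scene',(175,130)),('top',(290,135))):
    f=imaging.grab_frame(n); w=70;im=cv2.resize(f['color'][b:b+w+30,a:a+w,::-1],(420,600),interpolation=cv2.INTER_CUBIC)
    def d(P,c):
        for q in (proj(f,P)-[a-.5,b-.5])*6: cv2.circle(im,(int(q[0]),int(q[1])),2,c,-1)
    d([p-R[:,2]*k*.01 for k in range(0,9)],(0,255,0)); d([p-R[:,2]*.0+R[:,1]*k*.01 for k in(-3,-2,-1,1,2,3)],(0,255,255))
    d([[.588+i*.03,-.101+j*.008,z] for i in(-1,1) for j in(-1,1) for z in(.082,.116)],(255,0,255))
    out.append(im[:,:390])
cv2.imwrite('pics/s5.png',np.hstack(out))
"
```

```text
(no output)
```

View pics/s5.png

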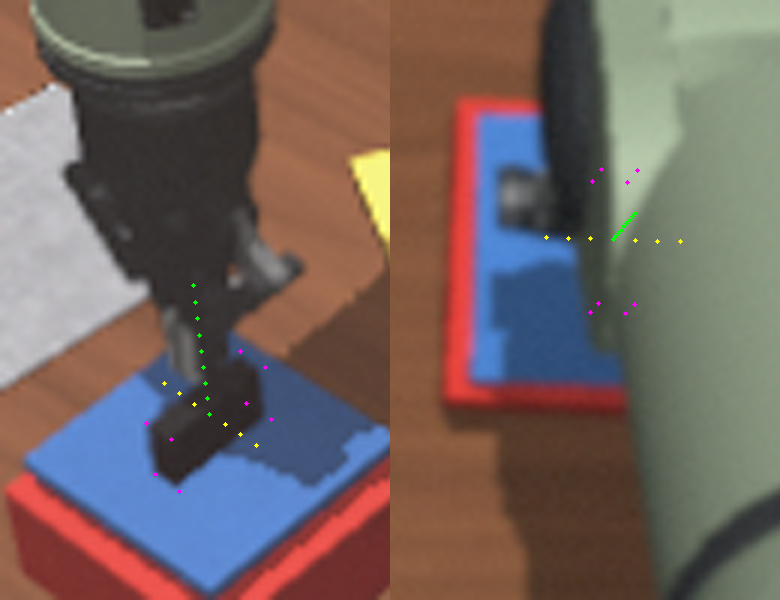

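Emit:
send_rows(plan="0 0 -0.02 0 0 0 0; 0 0 -0.035 0 0 0 0; 0 0 -0.035 0 0 0 0; 0 0 -0.035 0 0 0 0")

```text
clock: 4.53
position: [0.5883, -0.1002, 0.1391]
tool_rot: [3.141, -0.001, -0.009]
force: [-0.4, -0.3, -0.0]
grip_width: -0.0001
finger_force: 0.0
```

```bash
cat > ov.py <<'E'
from h import *
import sys
o=observe();p=o['position'];R=Ro.from_euler('xyz',o['tool_rot']).as_matrix();print(p,o['grip_width'])
f=imaging.grab_frame('scene');a,b=165,130
im=cv2.resize(f['color'][b:b+100,a:a+65,::-1],(390,600),interpolation=cv2.INTER_CUBIC)
for k in (0,2,4): 
    q=(proj(f,p-R[:,2]*k*.01)[0]-[a-.5,b-.5])*6; cv2.circle(im,(int(q[0]),int(q[1])),2,(0,255,0),-1)
cv2.imwrite(sys.argv[1],im)
E
python3 ov.py pics/c.png
```

```text
[ 0.58826409 -0.10021665  0.13914367] -0.00013474825279549164
```

Emit:
send_rows(plan="0 0 0 0 0 0 0.085; 0 0 0 0 0 0 0.085; 0 0 0 0 0 0 0.085; 0 0 0 0 0 0 0.085; 0 0 0 0 0 0 0.085; 0 0 0 0 0 0 0.085")

```text
clock: 5.08
position: [0.588, -0.1001, 0.1387]
tool_rot: [-3.142, 0.0, -0.009]
force: [0.5, 0.9, 0.6]
grip_width: 0.0723
finger_force: 0.0
```

```bash
python3 ov.py pics/o.png; python3 -c "
import cv2,numpy as np
cv2.imwrite('pics/s6.png',np.hstack([cv2.imread('pics/c.png'),cv2.imread('pics/o.png')]))"
```

```text
[ 0.5879876  -0.10011138  0.1386621 ] 0.0723307391294874
```

View pics/s6.png

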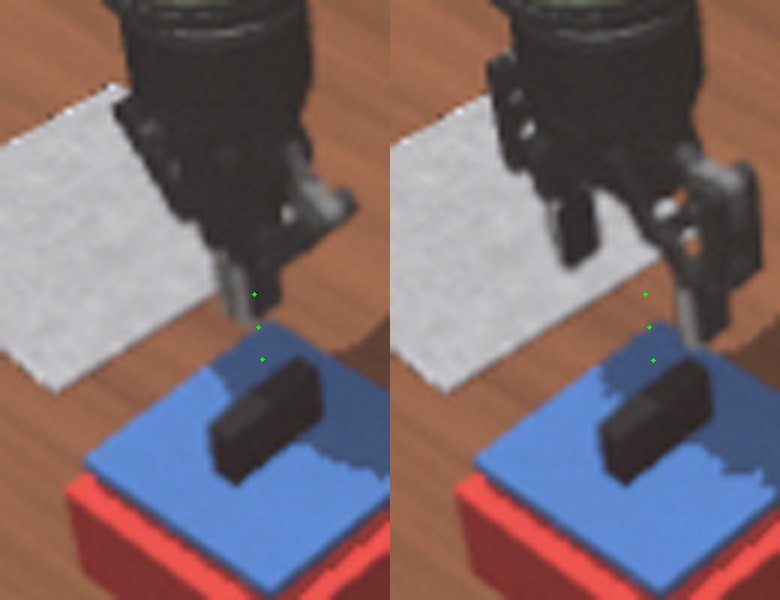

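The shut tips show at (247,320), about 40 px (≈25 mm) above the projected TCP (263,360). So the real tips stand about 25 mm higher than reported, and they shut just above the handle. I'll go about 24 mm lower and watch the force.

Emit:
send_rows(plan="0 0 0.02 0 0 0 0.085; 0 0 0.04 0 0 0 0.085; 0 0 0.05 0 0 0 0.085; 0 0 0.06 0 0 0 0.085; 0 0 0.067 0 0 0 0.085; 0 0 0.072 0 0 0 0.085; 0 0 0.072 0 0 0 0.085")

```text
clock: 5.72
position: [0.5878, -0.1001, 0.0662]
tool_rot: [-3.141, 0.001, -0.009]
force: [0.5, -0.6, 0.5]
grip_width: 0.0849
finger_force: 0.0
```

Emit:
send_rows(plan="0 0 0 0 0 0 0.06; 0 0 0 0 0 0 0.04; 0 0 0 0 0 0 0.025; 0 0 0 0 0 0 0.02; 0 0 0 0 0 0 0.015; 0 0 0 0 0 0 0.01; 0 0 0 0 0 0 0.005; 0 0 0 0 0 0 0.005; 0 0 0 0 0 0 0.005", grip_force=40)

```text
clock: 6.47
position: [0.5882, -0.1003, 0.067]
tool_rot: [3.141, -0.0, -0.009]
force: [-1.9, -1.3, 6.1]
grip_width: 0.0148
finger_force: 43.6
```

Gripped (14.8 mm, 44 N). Lift and carry to the mat.

Emit:
send_rows(plan="0 0 -0.01 0 0 0 0.005; 0 0 -0.03 0 0 0 0.005; 0 0 -0.06 0 0 0 0.005; 0 0 -0.09 0 0 0 0.005; 0 0 -0.11 0 0 0 0.005; 0 0 -0.12 0 0 0 0.005; 0 0 -0.12 0 0 0 0.005")

```text
clock: 7.05
position: [0.5889, -0.1002, 0.189]
tool_rot: [3.141, -0.003, -0.009]
force: [-0.9, -1.2, -1.9]
grip_width: 0.0147
finger_force: 42.7
```

Emit:
send_rows(plan="-0.01 0.025 0 0 0 0 0.005; -0.02 0.055 0 0 0 0 0.005; -0.035 0.085 0 0 0 0 0.005; -0.046 0.115 0 0 0 0 0.005; -0.058 0.145 0 0 0 0 0.005; -0.07 0.175 0 0 0 0 0.005; -0.082 0.205 0 0 0 0 0.005; -0.092 0.235 0 0 0 0 0.005; -0.1 0.254 0 0 0 0 0.005; -0.1 0.254 0 0 0 0 0.005")

```text
clock: 7.88
position: [0.4823, -0.3577, 0.1849]
tool_rot: [3.141, 0.003, -0.014]
force: [0.2, 0.5, -2.7]
grip_width: 0.015
finger_force: 42.6
```

Emit:
send_rows(plan="0 0 0.03 0 0 0 0.005; 0 0 0.06 0 0 0 0.005; 0 0 0.09 0 0 0 0.005; 0 0 0.12 0 0 0 0.005; 0 0 0.14 0 0 0 0.005; 0 0 0.14 0 0 0 0.005; 0 0 0.14 0 0 0 0.005")

```text
clock: 8.47
position: [0.4851, -0.3523, 0.0455]
tool_rot: [-3.14, 0.003, -0.008]
force: [0.1, 0.0, -1.4]
grip_width: 0.0153
finger_force: 42.5
```

```bash
cat > m2.py <<'E'
from h import *
import sys
# mouth of the red box: dark/shaded hole inside red rim; felt and lid in both views
t,s=imaging.grab_frame('top'),imaging.grab_frame('scene')
print(observe()['position'],observe()['force'],observe()['grip_width'])
for n,f,B in(('t',t,(370,160,460,265)),('s',s,(120,110,230,200))):
    g=rect(f,biggest(mask(f,'grey',B)),.004);b=rect(f,biggest(mask(f,'blue',B)),.05)
    print(n,'felt',g[0].round(4),g[1].round(0),'lid',b[0].round(4),b[1].round(0),round(b[2],1))
cv2.imwrite('pics/s7.png',np.hstack([cv2.resize(s['color'][110:250,120:260,::-1],(400,400)),cv2.resize(t['color'][130:270,290:430,::-1],(400,400))]))
E
python3 m2.py
```

```text
[ 0.48633714 -0.35335995  0.04769347] [ 0.13147295  0.18520601 -1.63380323] 0.014992706375132614
t felt [ 0.4857 -0.3759] [234. 263.] lid [ 0.484 -0.353] [122. 121.] 0.3
s felt [ 0.4822 -0.3571] [189. 192.] lid [ 0.481  -0.3637] [126. 124.] 89.8
```

View pics/s7.png

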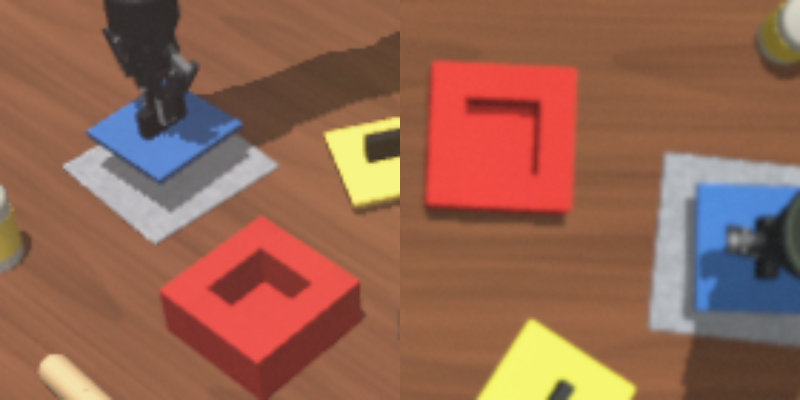

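Lid held level above the mat; the red box is open at right crop (505,138). Lower slowly.

Emit:
send_rows(plan="0 0 0.015 0 0 0 0.005; 0 0 0.025 0 0 0 0.005; 0 0 0.03 0 0 0 0.005; 0 0 0.032 0 0 0 0.005; 0 0 0.034 0 0 0 0.005; 0 0 0.034 0 0 0 0.005")

```text
clock: 9.07
position: [0.4859, -0.3533, 0.0129]
tool_rot: [3.142, -0.0, -0.009]
force: [-0.2, -1.2, -2.0]
grip_width: 0.0154
finger_force: 42.5
```

Emit:
send_rows(plan="0 0 0.001 0 0 0 0.005; 0 0 0.002 0 0 0 0.005; 0 0 0.003 0 0 0 0.005; 0 0 0.003 0 0 0 0.005")

```text
clock: 9.4
position: [0.4861, -0.3538, 0.0109]
tool_rot: [3.141, -0.001, -0.009]
force: [-3.6, 1.1, 14.2]
grip_width: 0.0152
finger_force: 44.8
```

Contact at TCP≈0.011, as predicted. Release and rise.

Emit:
send_rows(plan="0 0 -0.001 0 0 0 0.018; 0 0 -0.001 0 0 0 0.025; 0 0 -0.001 0 0 0 0.05; 0 0 -0.001 0 0 0 0.085; 0 0 -0.001 0 0 0 0.085; 0 0 -0.001 0 0 0 0.085; 0 0 -0.03 0 0 0 0.085; 0 0 -0.07 0 0 0 0.085; 0 0 -0.11 0 0 0 0.085; 0 0 -0.15 0 0 0 0.085")

```text
clock: 10.23
position: [0.4854, -0.353, 0.1614]
tool_rot: [-3.141, 0.0, -0.009]
force: [0.1, -0.9, -0.2]
grip_width: 0.0852
finger_force: 0.0
```

```bash
cat > m3.py <<'E'
from h import *
t,s=imaging.grab_frame('top'),imaging.grab_frame('scene'); o=observe(); print(o['position'])
def box(f,col,B,z=.06):
    c=biggest(mask(f,col,B)); return rect(f,c,z)
# red box rim top face: bright red only
for n,f,B in(('t',t,(295,145,360,210)),('s',s,(165,170,255,255))):
    h=cv2.cvtColor(f['color'],cv2.COLOR_RGB2HSV)
    m=mask(f,'red',B)&cv2.inRange(h,(0,0,190),(180,255,255)); c=biggest(m); r=rect(f,c,.06); q=quad(c)
    print(n,'rim',r[0].round(4),r[1].round(0),round(r[2],1)); 
    # mouth: holes in bright mask
    cs,hi=cv2.findContours(m,cv2.RETR_CCOMP,cv2.CHAIN_APPROX_NONE); hs=[k for k,i in zip(cs,hi[0]) if i[3]>=0 and cv2.contourArea(k)>20]
    for k in hs: r=rect(f,k,.06); print('  hole',r[0].round(4),r[1].round(0),round(r[2],1))
    if n=='t': qt=q
    else:
        w=plane(s,q,.06); wt=plane(t,qt,.06); i=[np.argmin(np.linalg.norm(w-v,axis=1)) for v in wt]; P=tri(t,qt,s,q[i]); print('rim tri',P.round(3).tolist(),P.mean(0).round(4))
for n,f,B in(('t',t,(370,160,460,265)),('s',s,(120,110,230,200))):
    g=rect(f,biggest(mask(f,'blue',B)),.026); print(n,'parked',g[0].round(4),g[1].round(0),round(g[2],1))
rel(.468,.340,.2,-13.9)
E
python3 m3.py
```

```text
[ 0.48832603 -0.35495607  0.16607734]
t rim [ 0.5873 -0.1013] [142. 141.] 88.6
  hole [ 0.5876 -0.1019] [78. 75.] 0.9
s rim [ 0.5889 -0.1023] [141. 141.] 88.5
  hole [ 0.589  -0.1018] [79. 79.] 89.0
rim tri [[0.657, -0.175, 0.059, 0.0], [0.517, -0.171, 0.059, 0.0], [0.519, -0.03, 0.058, 0.0], [0.66, -0.034, 0.058, 0.004]] [ 0.5882 -0.1025  0.0583  0.001 ]
t parked [ 0.4847 -0.3532] [121. 122.] 90.0
s parked [ 0.4894 -0.3532] [125. 123.] 89.4
rel mm [ -26.4 -694.6  -37.4] rot deg [ 0.22 -0.47 13.38]
```

Emit:
send_rows(plan="0 -0.03 -0.01 0 0 0 0.085; 0 -0.065 -0.025 0 0 0 0.085; 0 -0.1 -0.04 0 0 0 0.085; 0 -0.135 -0.04 0 0 0 0.085; 0 -0.17 -0.04 0 0 0 0.085; 0 -0.205 -0.04 0 0 0 0.085; 0 -0.24 -0.04 0 0 0 0.085; 0 -0.275 -0.04 0 0 0 0.085; 0 -0.31 -0.04 0 0 0 0.085; 0 -0.345 -0.04 0 0 0 0.085")

```text
clock: 11.17
position: [0.4885, -0.0067, 0.1999]
tool_rot: [3.142, -0.0, -0.009]
force: [1.9, 0.5, -0.0]
grip_width: 0.0849
finger_force: 0.0
```

Emit:
send_rows(plan="-0.003 -0.035 0 0 0 1.5 0.085; -0.005 -0.07 0 0 0 3 0.085; -0.008 -0.105 0 0 0 5 0.085; -0.01 -0.14 0 0 0 7 0.085; -0.013 -0.175 0 0 0 9 0.085; -0.016 -0.21 0 0 0 11 0.085; -0.019 -0.245 0 0 0 13 0.085; -0.022 -0.28 0 0 0 13.4 0.085; -0.024 -0.31 0 0 0 13.4 0.085; -0.025 -0.345 0 0 0 13.4 0.085")

```text
clock: 12.0
position: [0.4679, 0.3144, 0.1993]
tool_rot: [3.141, 0.001, -0.244]
force: [1.6, 0.1, -0.4]
grip_width: 0.0848
finger_force: 0.0
```

Emit:
send_rows(plan="0 0 0 0 0 0 0.085; 0 0 0 0 0 0 0.085")

```text
clock: 12.17
position: [0.4667, 0.3162, 0.1989]
tool_rot: [3.141, 0.002, -0.238]
force: [0.0, -0.8, 0.1]
grip_width: 0.0848
finger_force: 0.0
```

```bash
python3 -c "
from h import *
rel(.4697,.340,.068,-13.8);print(observe()['position'])"
```

```text
rel mm [ -2.4 -23.9 130.9] rot deg [0.05 0.1  0.15]
[0.4666805  0.31622923 0.19889172]
```

Emit:
send_rows(plan="-0.0024 -0.024 0 0 0 0.2 0.085; -0.0024 -0.024 0.03 0 0 0.2 0.085; -0.0024 -0.024 0.06 0 0 0.2 0.085; -0.0024 -0.024 0.08 0 0 0.2 0.085; -0.0024 -0.024 0.08 0 0 0.2 0.085; -0.0024 -0.024 0.08 0 0 0.2 0.085")

```text
clock: 12.67
position: [0.4716, 0.3363, 0.1191]
tool_rot: [3.14, 0.003, -0.248]
force: [1.0, -0.6, 0.6]
grip_width: 0.0848
finger_force: 0.0
```

```bash
python3 -c "
from h import *
rel(.4697,.340,.069,-13.8);print(observe()['position'])"
```

```text
rel mm [-2.6 -3.2 50.1] rot deg [ 0.1   0.15 -0.42]
[0.47156164 0.33630534 0.11914486]
```

Emit:
send_rows(plan="-0.001 -0.002 0.02 0 0 -0.2 0.085; -0.001 -0.002 0.035 0 0 -0.2 0.085; -0.001 -0.002 0.045 0 0 -0.2 0.085; -0.001 -0.002 0.05 0 0 -0.2 0.085; -0.001 -0.002 0.05 0 0 -0.2 0.085; -0.001 -0.002 0.05 0 0 -0.2 0.085")

```text
clock: 13.17
position: [0.4713, 0.3399, 0.0702]
tool_rot: [-3.141, 0.001, -0.243]
force: [-0.9, -0.3, 1.3]
grip_width: 0.0851
finger_force: 0.0
```

Emit:
send_rows(plan="0 0 0 0 0 0 0.06; 0 0 0 0 0 0 0.04; 0 0 0 0 0 0 0.025; 0 0 0 0 0 0 0.02; 0 0 0 0 0 0 0.015; 0 0 0 0 0 0 0.01; 0 0 0 0 0 0 0.005; 0 0 0 0 0 0 0.005; 0 0 0 0 0 0 0.005", grip_force=40)

```text
clock: 13.92
position: [0.4708, 0.34, 0.0694]
tool_rot: [3.141, 0.002, -0.243]
force: [0.4, 0.6, 3.5]
grip_width: 0.0152
finger_force: 44.5
```

Emit:
send_rows(plan="0 0 -0.01 0 0 0 0.005; 0 0 -0.03 0 0 0 0.005; 0 0 -0.06 0 0 0 0.005; 0 0 -0.09 0 0 0 0.005; 0 0 -0.12 0 0 0 0.005; 0 0 -0.13 0 0 0 0.005; 0 0 -0.13 0 0 0 0.005; 0 0 -0.13 0 0 0 0.005")

```text
clock: 14.58
position: [0.4707, 0.3397, 0.199]
tool_rot: [3.141, 0.002, -0.243]
force: [-0.6, -0.2, -4.5]
grip_width: 0.0147
finger_force: 43.8
```

```bash
python3 -c "
from h import *
rel(.589,-.102,.2,-1.4)"
```

```text
rel mm [221.1 400.2  -1.1] rot deg [  0.02   0.1  -12.53]
```

Emit:
send_rows(plan="0.016 0.03 0 0 0 -1 0.005; 0.033 0.06 0 0 0 -2 0.005; 0.05 0.09 0 0 0 -3 0.005; 0.066 0.12 0 0 0 -4 0.005; 0.083 0.15 0 0 0 -5 0.005; 0.1 0.18 0 0 0 -6 0.005; 0.116 0.21 0 0 0 -7 0.005; 0.133 0.24 0 0 0 -8 0.005; 0.15 0.27 0 0 0 -9 0.005; 0.166 0.3 0 0 0 -10 0.005")

```text
clock: 15.42
position: [0.5592, 0.0069, 0.1973]
tool_rot: [3.141, 0.005, -0.068]
force: [0.7, -0.4, -2.4]
grip_width: 0.015
finger_force: 43.8
```

```bash
python3 -c "
from h import *
rel(.589,-.102,.2,-1.4)"
```

```text
rel mm [ 37.1 106.6  -2.8] rot deg [ 0.04  0.26 -2.47]
```

Emit:
send_rows(plan="0.012 0.035 0 0 0 -1 0.005; 0.024 0.07 0 0 0 -2 0.005; 0.034 0.1 0 0 0 -2.5 0.005; 0.034 0.1 0.03 0 0 -2.5 0.005; 0.034 0.1 0.06 0 0 -2.5 0.005; 0.034 0.1 0.085 0 0 -2.5 0.005; 0.034 0.1 0.085 0 0 -2.5 0.005; 0.034 0.1 0.085 0 0 -2.5 0.005")

```text
clock: 16.08
position: [0.5854, -0.0933, 0.1124]
tool_rot: [3.142, 0.006, -0.025]
force: [1.0, 0.3, -2.1]
grip_width: 0.0151
finger_force: 43.7
```

```bash
cat > m4.py <<'E'
from h import *
# held lid board centre vs TCP in the scene view, and pine box mouth
import sys
col=sys.argv[1]; B=tuple(map(int,sys.argv[2].split(','))); zt=float(sys.argv[3])
s=imaging.grab_frame('scene'); o=observe(); print(o['position'],o['tool_rot'])
h=cv2.cvtColor(s['color'],cv2.COLOR_RGB2HSV)
m=mask(s,col,B)
if col=='red': m&=cv2.inRange(h,(0,0,120),(180,255,255))
r=rect(s,biggest(m),zt); print('s lid',r[0].round(4),r[1].round(0),round(r[2],1))
a,b,c,d=B; cv2.imwrite(sys.argv[4],cv2.resize(s['color'][b-10:d+10,a-10:c+10,::-1],None,fx=5,fy=5,interpolation=cv2.INTER_CUBIC))
E
python3 m4.py red 165,150,255,255 .122 pics/s8.png; python3 -c "
from h import *
rel(.589,-.102,.07,-1.4)"
```

```text
[ 0.58653259 -0.0933996   0.1140062 ] [ 3.14135780e+00  3.06683542e-03 -2.48108167e-02]
s lid [ 0.6216 -0.0625] [201. 195.] 1.0
rel mm [ 2.8  8.5 44. ] rot deg [ 0.01  0.18 -0.02]
```

View pics/s8.png

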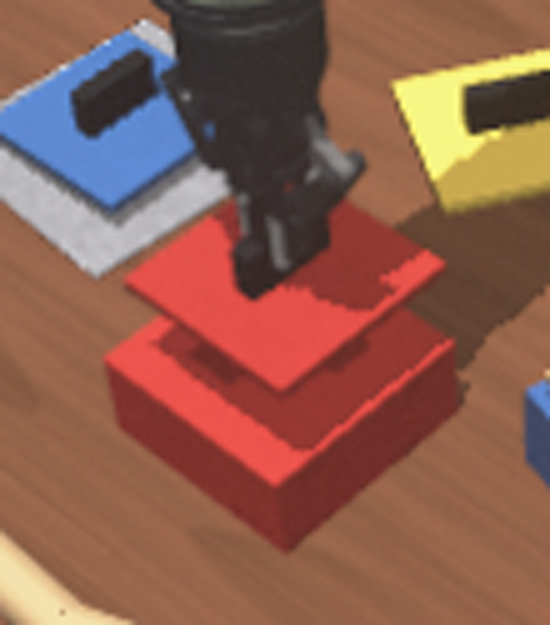

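Held lid board corners: left (127,283), front (285,390), right (446,263). The box rim lies below at (105,357), (280,487), (456,343).

```bash
python3 -c "
from h import *
s=imaging.grab_frame('scene'); off=np.array([155,140])
f=lambda L:np.array(L)/5+off-.4
p=observe()['position']; zt=p[2]-.0094+.022
for nm,L,z in(('lid',[(127,283),(285,390),(446,263)],zt),('box',[(105,357),(280,487),(456,343)],.06)):
    w=plane(s,f(L),z); print(nm,w.round(4).tolist(),'centre',((w[0]+w[2])/2).round(4))
print(p); rel(.589,-.102,.07,-1.4)"
```

```text
lid [[0.6479, -0.1497], [0.648, -0.0302], [0.5264, -0.0285]] centre [ 0.5872 -0.0891]
box [[0.6565, -0.1726], [0.6599, -0.0306], [0.5213, -0.0286]] centre [ 0.5889 -0.1006]
[ 0.58720584 -0.093413    0.11491433]
rel mm [ 2.1  8.5 44.9] rot deg [ 0.01  0.07 -0.02]
```

Emit:
send_rows(plan="0.002 0.0095 0 0 0 0 0.005; 0.002 0.0095 0.015 0 0 0 0.005; 0.002 0.0095 0.03 0 0 0 0.005; 0.002 0.0095 0.038 0 0 0 0.005; 0.002 0.0095 0.043 0 0 0 0.005; 0.002 0.0095 0.046 0 0 0 0.005; 0.002 0.0095 0.048 0 0 0 0.005; 0.002 0.0095 0.048 0 0 0 0.005")

```text
clock: 16.85
position: [0.5887, -0.103, 0.0664]
tool_rot: [3.141, 0.001, -0.025]
force: [-0.4, -0.1, -1.6]
grip_width: 0.015
finger_force: 43.7
```

Below rim-contact height (0.0694) with no contact force, so the plug is entering. Go down to home, about 0.0574.

Emit:
send_rows(plan="0 0 0.002 0 0 0 0.005; 0 0 0.004 0 0 0 0.005; 0 0 0.006 0 0 0 0.005; 0 0 0.0075 0 0 0 0.005; 0 0 0.0085 0 0 0 0.005; 0 0 0.0085 0 0 0 0.005")

```text
clock: 17.35
position: [0.5885, -0.1029, 0.0576]
tool_rot: [3.141, 0.002, -0.025]
force: [-0.9, 0.9, -0.9]
grip_width: 0.0152
finger_force: 43.9
```

Emit:
send_rows(plan="0 0 0.001 0 0 0 0.005; 0 0 0.002 0 0 0 0.005; 0 0 0.002 0 0 0 0.005")

```text
clock: 17.6
position: [0.5886, -0.1029, 0.0573]
tool_rot: [-3.141, 0.001, -0.025]
force: [-11.9, 4.1, 31.5]
grip_width: 0.015
finger_force: 48.1
```

Seated (31 N contact at 0.0573). Release and rise, then measure the pine lid and the empty pine box.

Emit:
send_rows(plan="0 0 -0.0015 0 0 0 0.01; 0 0 -0.0015 0 0 0 0.02; 0 0 -0.0015 0 0 0 0.05; 0 0 -0.0015 0 0 0 0.085; 0 0 -0.0015 0 0 0 0.085; 0 0 -0.0015 0 0 0 0.085; 0 0 -0.03 0 0 0 0.085; 0 0 -0.07 0 0 0 0.085; 0 0 -0.11 0 0 0 0.085; 0 0 -0.14 0 0 0 0.085")

```text
clock: 18.43
position: [0.5891, -0.1031, 0.1986]
tool_rot: [3.141, -0.0, -0.025]
force: [1.3, 0.4, 0.3]
grip_width: 0.0849
finger_force: 0.0
```

```bash
cat > m5.py <<'E'
from h import *
t,s=imaging.grab_frame('top'),imaging.grab_frame('scene')
def holes(f,m,n,z=.06):
    m=cv2.morphologyEx(m,cv2.MORPH_CLOSE,np.ones((2,2),np.uint8))
    c=biggest(m); r=rect(f,c,z); print(n,'rim',r[0].round(4),r[1].round(0),round(r[2],1))
    cs,hi=cv2.findContours(m,cv2.RETR_CCOMP,cv2.CHAIN_APPROX_NONE)
    for k,i in zip(cs,hi[0]):
        if i[3]>=0 and cv2.contourArea(k)>20: r=rect(f,k,z); print('  hole',r[0].round(4),r[1].round(0),round(r[2],1))
if __name__=='__main__':
    H=lambda f,a,b:cv2.inRange(cv2.cvtColor(f['color'],cv2.COLOR_RGB2HSV),a,b)
    holes(t,mask(t,'pine',(125,175,208,255)),'t pine'); holes(s,mask(s,'pine',(318,230,415,315)),'s pine')
    for n,f,B in(('t',t,(215,180,285,250)),('s',s,(258,190,332,252))):
        m=cv2.morphologyEx(mask(f,'pine',B),cv2.MORPH_OPEN,np.ones((3,3),np.uint8))
        r=rect(f,biggest(m),.082); print(n,'lid pine',r[0].round(4),r[1].round(0),round(r[2],1))
    for n,f,B in(('t',t,(295,145,360,210)),('s',s,(165,165,255,255))):
        m=mask(f,'red',B)&H(f,(0,0,190),(180,255,255)); r=rect(f,biggest(m),.07); print(n,'red lid',r[0].round(4),r[1].round(0),round(r[2],1))
    rel(.4765,.113,.2,-15.3)
    cv2.imwrite('pics/s9.png',cv2.resize(s['color'][150:310,160:420,::-1],None,fx=3,fy=3))
E
python3 m5.py
```

```text
t pine rim [0.467  0.3385] [144. 144.] 74.8
  hole [0.469  0.3454] [ 24. 117.] 71.2
s pine rim [0.4648 0.3258] [217. 150.] 71.2
  hole [0.4719 0.3435] [ 34. 113.] 73.0
t lid pine [0.4749 0.1119] [123. 123.] 74.7
s lid pine [0.477  0.1133] [125. 128.] 74.5
t red lid [ 0.5866 -0.0595] [136.  58.] 1.2
s red lid [ 0.596  -0.0959] [141. 138.] 88.5
rel mm [-1.200e+02 -2.134e+02 -1.000e-01] rot deg [-1.000e-02 -3.300e-01  1.386e+01]
```

View pics/s9.png

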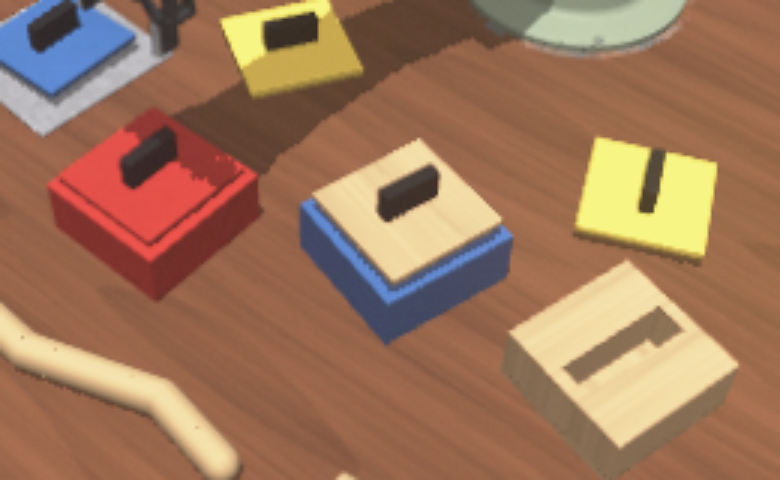

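Red lid is home, flush. Pine box rim corners: (510,333), (620,447), (738,366), (628,262); the pine lid is untouched on the blue box.

```bash
python3 -c "
from h import *
t,s=imaging.grab_frame('top'),imaging.grab_frame('scene'); 
w=plane(s,np.array([(510,333),(620,447),(738,366),(628,262)])/3+[159.7,149.7],.06); print('s',w.round(4).tolist(),w.mean(0).round(4))
e=w[3]-w[2],w[0]-w[1]; print([np.degrees(np.arctan2(v[1],v[0])).round(1) for v in(w[1]-w[2],w[0]-w[3],w[1]-w[0],w[2]-w[3])])
# top view: bright pine rim face and dark mouth (low V or shadow)
h=cv2.cvtColor(t['color'],cv2.COLOR_RGB2HSV); 
q=quad(biggest(mask(t,'pine',(125,175,208,255)))); w=plane(t,q,.06); print('t',q.tolist(),w.round(4).tolist(),w.mean(0).round(4))
m=cv2.inRange(h[:,:,2],0,185); B=(145,195,188,240); k=np.zeros_like(m); k[B[1]:B[3],B[0]:B[2]]=1
r=rect(t,biggest(m*k),.06); print('dark',r[0].round(4),r[1].round(0),r[2])
cv2.imwrite('pics/s10.png',cv2.resize(t['color'][175:260,125:215,::-1],None,fx=7,fy=7,interpolation=cv2.INTER_CUBIC))
"
```

```text
s [[0.5204, 0.257], [0.5571, 0.3899], [0.4251, 0.4266], [0.3875, 0.2942]] [0.4725 0.3419]
[np.float64(-15.5), np.float64(-15.7), np.float64(74.6), np.float64(74.2)]
t [[197.0, 198.0], [181.0, 247.0], [132.0, 233.0], [148.0, 183.0]] [[0.5196, 0.2532], [0.3833, 0.2919], [0.4183, 0.4281], [0.5579, 0.3907]] [0.4698 0.341 ]
dark [0.4721 0.3472] [ 29. 113.] 67.81776428222656
```

View pics/s10.png

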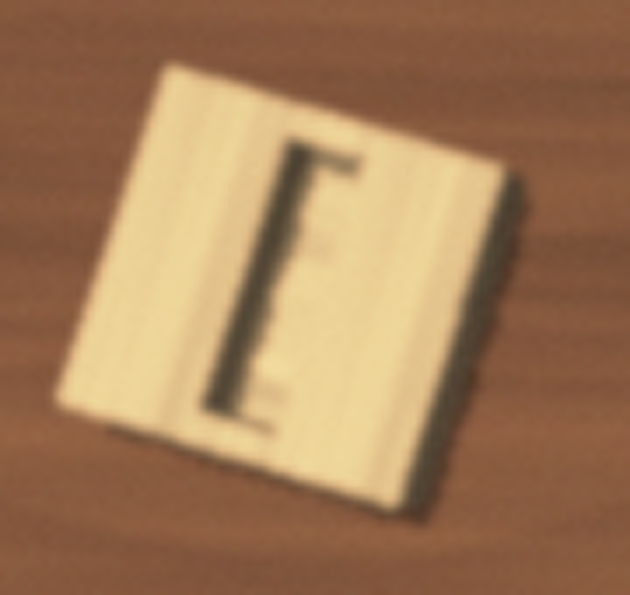

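Emit:
send_rows(plan="-0.015 -0.026 0 0 0 1.5 0.085; -0.03 -0.053 0 0 0 3 0.085; -0.045 -0.08 0 0 0 5 0.085; -0.06 -0.106 0 0 0 7 0.085; -0.075 -0.133 0 0 0 9 0.085; -0.09 -0.16 0 0 0 11 0.085; -0.105 -0.187 0 0 0 13 0.085; -0.12 -0.213 0 0 0 13.9 0.085; -0.12 -0.213 0 0 0 13.9 0.085; -0.12 -0.213 0 0 0 13.9 0.085")

```text
clock: 19.47
position: [0.4729, 0.1142, 0.1947]
tool_rot: [3.14, 0.003, -0.264]
force: [0.4, -2.2, 0.9]
grip_width: 0.0849
finger_force: 0.0
```

```bash
python3 -c "
from h import *
rel(.4765,.1127,.07,-15.4);print(observe()['position'])"
```

```text
rel mm [  4.3   0.3 124.7] rot deg [0.09 0.19 0.25]
[0.47285421 0.11420354 0.19473586]
```

The pine box rim is clean: corners (167,62), (508,165), (400,512), (55,402), giving centre ≈(0.471, 0.3415) and yaw −15.5°. Now grasp the pine lid.

Emit:
send_rows(plan="0.002 0 0.03 0 0 0.2 0.085; 0.002 0 0.06 0 0 0.2 0.085; 0.002 0 0.075 0 0 0.2 0.085; 0.002 0 0.075 0 0 0.2 0.085; 0.002 0 0.075 0 0 0.2 0.085")

```text
clock: 19.88
position: [0.4756, 0.1114, 0.1201]
tool_rot: [3.139, 0.003, -0.272]
force: [-0.8, -0.1, -0.2]
grip_width: 0.085
finger_force: 0.0
```

```bash
python3 -c "
from h import *
rel(.4765,.1127,.0695,-15.4);print(observe()['position'])"
```

```text
rel mm [ 0.7 -1.6 50.6] rot deg [ 0.13  0.19 -0.19]
[0.47557065 0.11138681 0.12012551]
```

Emit:
send_rows(plan="0.0007 -0.0015 0.02 0 0 0 0.085; 0.0007 -0.0015 0.035 0 0 0 0.085; 0.0007 -0.0015 0.045 0 0 0 0.085; 0.0007 -0.0015 0.05 0 0 0 0.085; 0.0007 -0.0015 0.05 0 0 0 0.085; 0.0007 -0.0015 0.05 0 0 0 0.085")

```text
clock: 20.38
position: [0.4772, 0.1136, 0.0714]
tool_rot: [3.141, 0.001, -0.271]
force: [0.2, -1.0, 0.4]
grip_width: 0.085
finger_force: 0.0
```

Emit:
send_rows(plan="0 0 0 0 0 0 0.06; 0 0 0 0 0 0 0.04; 0 0 0 0 0 0 0.025; 0 0 0 0 0 0 0.02; 0 0 0 0 0 0 0.015; 0 0 0 0 0 0 0.01; 0 0 0 0 0 0 0.005; 0 0 0 0 0 0 0.005; 0 0 0 0 0 0 0.005", grip_force=40)

```text
clock: 21.13
position: [0.4769, 0.1136, 0.071]
tool_rot: [3.141, 0.002, -0.271]
force: [-1.0, -2.0, 5.7]
grip_width: 0.0148
finger_force: 41.0
```

Emit:
send_rows(plan="0 0 -0.01 0 0 0 0.005; 0 0 -0.03 0 0 0 0.005; 0 0 -0.06 0 0 0 0.005; 0 0 -0.09 0 0 0 0.005; 0 0 -0.12 0 0 0 0.005; 0 0 -0.13 0 0 0 0.005; 0 0 -0.13 0 0 0 0.005; 0 0 -0.13 0 0 0 0.005")

```text
clock: 21.8
position: [0.4769, 0.1138, 0.2007]
tool_rot: [3.141, 0.001, -0.271]
force: [0.0, 0.3, -3.0]
grip_width: 0.0149
finger_force: 40.0
```

```bash
python3 -c "
from h import *
rel(.4715,.3415,.2,-15.5);print(observe()['position'])"
```

```text
rel mm [ -66.1 -218.     0.7] rot deg [ 0.01  0.08 -0.02]
[0.47685081 0.11375059 0.20065521]
```

Emit:
send_rows(plan="-0.01 -0.032 0 0 0 0 0.005; -0.02 -0.064 0 0 0 0 0.005; -0.03 -0.096 0 0 0 0 0.005; -0.04 -0.128 0 0 0 0 0.005; -0.05 -0.16 0 0 0 0 0.005; -0.057 -0.19 0 0 0 0 0.005; -0.064 -0.21 0 0 0 0 0.005; -0.066 -0.218 0 0 0 0 0.005; -0.066 -0.218 0 0 0 0 0.005; -0.066 -0.218 0 0 0 0 0.005")

```text
clock: 22.63
position: [0.4713, 0.3406, 0.1993]
tool_rot: [3.138, 0.003, -0.271]
force: [0.2, -0.6, -2.4]
grip_width: 0.0148
finger_force: 40.0
```

Emit:
send_rows(plan="0 0 0.03 0 0 0 0.005; 0 0 0.06 0 0 0 0.005; 0 0 0.085 0 0 0 0.005; 0 0 0.085 0 0 0 0.005; 0 0 0.085 0 0 0 0.005; 0 0 0.085 0 0 0 0.005")

```text
clock: 23.13
position: [0.4725, 0.3409, 0.1171]
tool_rot: [-3.141, 0.001, -0.272]
force: [-0.1, 0.4, -2.1]
grip_width: 0.0147
finger_force: 40.0
```

```bash
python3 -c "
from h import *
rel(.4715,.3415,.07,-15.5);p=observe()['position'];print(p)
s=imaging.grab_frame('scene'); t=imaging.grab_frame('top')
cv2.imwrite('pics/s11.png',cv2.resize(s['color'][200:320,310:430,::-1],None,fx=5,fy=5,interpolation=cv2.INTER_CUBIC))
"
```

```text
rel mm [-1.1 -0.3 47.1] rot deg [-0.01  0.05 -0.09]
[0.47249503 0.34090502 0.11707899]
```

View pics/s11.png

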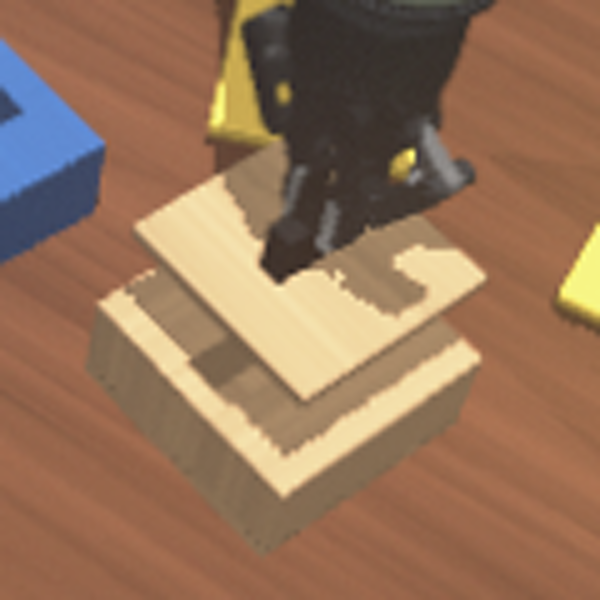

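Held lid corners: (135,228), (305,402), (487,275). Box rim corners: (97,304), (285,496), (481,357).

```bash
python3 -c "
from h import *
s=imaging.grab_frame('scene'); t=imaging.grab_frame('top');p=observe()['position']
f=lambda L:np.array(L)/5+[310-.4,200-.4]
for nm,L,z in(('lid',[(135,228),(305,402),(487,275)],p[2]-.011+.022),('box',[(97,304),(285,496),(481,357)],.06)):
    w=plane(s,f(L),z); print(nm,w.round(4).tolist(),'centre',((w[0]+w[2])/2).round(4),[np.degrees(np.arctan2(*(w[1]-w[i])[::-1])).round(1) for i in(0,2)])
# blue box rim and mouth, now open
from m5 import holes
H=lambda f,B:mask(f,'blue',B)&cv2.inRange(cv2.cvtColor(f['color'],cv2.COLOR_RGB2HSV),(0,0,170),(180,255,255))
holes(t,H(t,(212,178,290,252)),'t blue'); holes(s,H(s,(250,185,340,265)),'s blue')
print(p); rel(.4715,.3415,.07,-15.5)"
```

```text
lid [[0.5172, 0.266], [0.5515, 0.3837], [0.4312, 0.4148]] centre [0.4742 0.3404] [np.float64(73.8), np.float64(-14.5)]
box [[0.5207, 0.255], [0.557, 0.3905], [0.423, 0.4258]] centre [0.4718 0.3404] [np.float64(75.0), np.float64(-14.7)]
t blue rim [0.4709 0.1074] [138. 139.] 73.5
  hole [0.4842 0.1231] [ 49. 107.] 46.6
s blue rim [0.479  0.1152] [138. 136.] 73.8
  hole [0.4777 0.1144] [58. 98.] 73.3
[0.47223312 0.34170194 0.11710094]
rel mm [-0.4  0.3 46.6] rot deg [-0.03  0.06 -0.02]
```

Emit:
send_rows(plan="-0.0013 0 0.015 0 0 0 0.005; -0.0013 0 0.03 0 0 0 0.005; -0.0013 0 0.04 0 0 0 0.005; -0.0013 0 0.045 0 0 0 0.005; -0.0013 0 0.048 0 0 0 0.005; -0.0013 0 0.051 0 0 0 0.005; -0.0013 0 0.051 0 0 0 0.005")

```text
clock: 24.02
position: [0.4704, 0.3418, 0.0647]
tool_rot: [3.141, 0.002, -0.271]
force: [-0.2, 0.6, -3.1]
grip_width: 0.0145
finger_force: 40.0
```

Plug is inside. Continue to home.

Emit:
send_rows(plan="0 0 0.002 0 0 0 0.005; 0 0 0.004 0 0 0 0.005; 0 0 0.005 0 0 0 0.005; 0 0 0.006 0 0 0 0.005; 0 0 0.006 0 0 0 0.005")

```text
clock: 24.43
position: [0.4704, 0.3418, 0.0591]
tool_rot: [3.141, 0.002, -0.271]
force: [-2.5, -2.6, 2.7]
grip_width: 0.015
finger_force: 40.7
```

Home (0.059, light contact). Release and rise; look at the blue box again.

Emit:
send_rows(plan="0 0 0 0 0 0 0.01; 0 0 0 0 0 0 0.02; 0 0 0 0 0 0 0.05; 0 0 0 0 0 0 0.085; 0 0 0 0 0 0 0.085; 0 0 0 0 0 0 0.085; 0 0 -0.03 0 0 0 0.085; 0 0 -0.07 0 0 0 0.085; 0 0 -0.11 0 0 0 0.085; 0 0 -0.14 0 0 0 0.085")

```text
clock: 25.27
position: [0.471, 0.3419, 0.2019]
tool_rot: [-3.14, 0.001, -0.271]
force: [0.3, 0.4, -0.1]
grip_width: 0.0848
finger_force: 0.0
```

Emit:
send_rows(plan="0.005 0.035 0 0 0 -1.5 0.085; 0.015 0.07 0 0 0 -3 0.085; 0.024 0.105 0 0 0 -4.5 0.085; 0.033 0.14 0 0 0 -6 0.085; 0.042 0.175 0 0 0 -8 0.085; 0.051 0.21 0 0 0 -10 0.085; 0.06 0.245 0 0 0 -12 0.085; 0.07 0.28 0 0 0 -14 0.085; 0.08 0.315 0 0 0 -15 0.085; 0.09 0.35 0 0 0 -15 0.085")

```text
clock: 26.1
position: [0.4633, -0.0212, 0.1991]
tool_rot: [-3.141, 0.001, -0.008]
force: [1.5, 0.5, 0.3]
grip_width: 0.0854
finger_force: 0.0
```

```bash
python3 -c "
from h import *
rel(.487,-.354,.19,-.5);print(observe()['position'])"
```

```text
rel mm [ 26.3 332.6   9. ] rot deg [-0.01  0.07  0.06]
[ 0.46331002 -0.02123368  0.19905536]
```

Emit:
send_rows(plan="0.003 0.035 0 0 0 0 0.085; 0.006 0.07 0 0 0 0 0.085; 0.009 0.105 0 0 0 0 0.085; 0.012 0.14 0 0 0 0 0.085; 0.015 0.175 0 0 0 0 0.085; 0.018 0.21 0 0 0 0 0.085; 0.021 0.245 0 0 0 0 0.085; 0.024 0.28 0 0 0 0 0.085; 0.026 0.315 0 0 0 0 0.085; 0.026 0.331 0 0 0 0 0.085")

```text
clock: 26.93
position: [0.4857, -0.3552, 0.1987]
tool_rot: [3.14, 0.002, -0.012]
force: [-0.6, -1.1, -0.3]
grip_width: 0.085
finger_force: 0.0
```

Emit:
send_rows(plan="0 0 0.03 0 0 0 0.085; 0 0 0.06 0 0 0 0.085; 0 0 0.09 0 0 0 0.085; 0 0 0.12 0 0 0 0.085; 0 0 0.13 0 0 0 0.085; 0 0 0.13 0 0 0 0.085; 0 0 0.13 0 0 0 0.085")

```text
clock: 27.52
position: [0.4865, -0.3511, 0.0696]
tool_rot: [3.141, 0.002, -0.009]
force: [0.4, -0.4, 0.2]
grip_width: 0.0849
finger_force: 0.0
```

```bash
python3 -c "
from h import *
from m5 import holes,t,s
rel(.487,-.354,.0135,-.5);print(observe()['position'])
H=lambda f,B,v:mask(f,'blue',B)&cv2.inRange(cv2.cvtColor(f['color'],cv2.COLOR_RGB2HSV),(0,0,v),(180,255,255))
for v in(150,170,190,205):
  print(v);holes(t,H(t,(205,178,290,252),v),'t blue'); holes(s,H(s,(250,185,340,265),v),'s blue')
q=quad(biggest(mask(t,'blue',(205,178,290,252)))); w=plane(t,q,.06); print('t',w.round(4).tolist(),w.mean(0).round(4))
r=rect(s,biggest(mask(s,'pine',(318,215,415,315))),.07);print(r[0],r[1])
m=np.hstack([cv2.resize(t['color'][170:260,200:290,::-1],(400,400),interpolation=cv2.INTER_CUBIC),cv2.resize(s['color'][185:305,250:420,::-1],(400,282),interpolation=cv2.INTER_CUBIC)[:,:].repeat(1,0) if 0 else cv2.resize(s['color'][185:315,250:420,::-1],(400,400),interpolation=cv2.INTER_CUBIC)])
cv2.imwrite('pics/s12.png',m)"
```

```text
rel mm [-0.2  2.5 57.1] rot deg [ 0.08 -0.02 -0.03]
[ 0.48718949 -0.35144548  0.07062543]
150
t blue rim [0.4705 0.1071] [139. 139.] 73.5
  hole [0.4864 0.122 ] [ 49. 104.] 45.4
s blue rim [0.4794 0.1151] [138. 137.] 73.8
  hole [0.4776 0.1145] [58. 98.] 73.3
170
t blue rim [0.471  0.1074] [138. 139.] 73.5
  hole [0.4843 0.1226] [ 51. 107.] 45.4
s blue rim [0.4786 0.1152] [138. 135.] 73.8
  hole [0.4777 0.1144] [58. 98.] 73.3
190
t blue rim [0.4711 0.1077] [136. 137.] 73.5
  hole [0.4849 0.1224] [ 53. 109.] 46.6
s blue rim [0.4782 0.1145] [136. 135.] 73.8
  hole [0.4766 0.1148] [ 61. 100.] 73.3
205
t blue rim [0.471  0.1078] [134. 135.] 73.5
  hole [0.4842 0.1217] [ 55. 113.] 46.6
s blue rim [0.4783 0.1153] [135. 135.] 73.8
  hole [0.4779 0.1152] [ 63. 102.] 73.3
t [[0.52, 0.0229], [0.3864, 0.0637], [0.4269, 0.1972], [0.5584, 0.1574]] [0.4729 0.1103]
[0.47300525 0.32546643] [220.02442932 142.81173706]
```

Emit:
send_rows(plan="0 0.002 0.02 0 0 0 0.085; 0 0.002 0.04 0 0 0 0.085; 0 0.002 0.05 0 0 0 0.085; 0 0.002 0.056 0 0 0 0.085; 0 0.002 0.056 0 0 0 0.085; 0 0.002 0.056 0 0 0 0.085")

```text
clock: 28.12
position: [0.4866, -0.3531, 0.0137]
tool_rot: [3.141, 0.001, -0.009]
force: [-0.6, -0.1, -0.1]
grip_width: 0.085
finger_force: 0.0
```

Emit:
send_rows(plan="0 0 0 0 0 0 0.06; 0 0 0 0 0 0 0.04; 0 0 0 0 0 0 0.025; 0 0 0 0 0 0 0.02; 0 0 0 0 0 0 0.015; 0 0 0 0 0 0 0.01; 0 0 0 0 0 0 0.005; 0 0 0 0 0 0 0.005; 0 0 0 0 0 0 0.005", grip_force=40)

```text
clock: 28.87
position: [0.4863, -0.3529, 0.0129]
tool_rot: [3.141, 0.002, -0.009]
force: [0.1, -0.8, 3.6]
grip_width: 0.0151
finger_force: 44.8
```

Emit:
send_rows(plan="0 0 -0.01 0 0 0 0.005; 0 0 -0.03 0 0 0 0.005; 0 0 -0.06 0 0 0 0.005; 0 0 -0.09 0 0 0 0.005; 0 0 -0.12 0 0 0 0.005; 0 0 -0.15 0 0 0 0.005; 0 0 -0.18 0 0 0 0.005; 0 0 -0.19 0 0 0 0.005; 0 0 -0.19 0 0 0 0.005")

```text
clock: 29.62
position: [0.4874, -0.3533, 0.2057]
tool_rot: [3.14, -0.002, -0.009]
force: [0.0, 0.5, -2.0]
grip_width: 0.0151
finger_force: 44.2
```

```bash
python3 -c "
from h import *
rel(.4765,.113,.2,-16.4);print(observe()['position'])"
```

```text
rel mm [ -15.2 -466.2    4.8] rot deg [ 0.09 -0.13 15.87]
[ 0.48737352 -0.35330669  0.20569087]
```

Emit:
send_rows(plan="0 -0.025 0 0 0 1 0.005; 0 -0.055 0 0 0 2 0.005; 0 -0.085 0 0 0 3.5 0.005; 0 -0.115 0 0 0 5 0.005; 0 -0.145 0 0 0 6.5 0.005; 0 -0.175 0 0 0 8 0.005; 0 -0.205 0 0 0 10 0.005; 0 -0.235 0 0 0 12 0.005; 0 -0.265 0 0 0 14 0.005; 0 -0.295 0 0 0 15.9 0.005")

```text
clock: 30.45
position: [0.4881, -0.0562, 0.2015]
tool_rot: [3.14, 0.004, -0.288]
force: [1.3, -0.3, -1.6]
grip_width: 0.0147
finger_force: 44.1
```

Emit:
send_rows(plan="0 0 0 0 0 0 0.005; 0 0 0 0 0 0 0.005; 0 0 0 0 0 0 0.005")

```text
clock: 30.7
position: [0.4886, -0.058, 0.2019]
tool_rot: [3.14, 0.003, -0.286]
force: [0.3, -1.3, -1.6]
grip_width: 0.015
finger_force: 44.1
```

```bash
python3 -c "
from h import *
rel(.4765,.113,.2,-16.4);print(observe()['position'])"
```

```text
rel mm [ -59.9 -160.6    1.9] rot deg [0.08 0.17 0.  ]
[ 0.48861944 -0.05795488  0.2019152 ]
```

Emit:
send_rows(plan="-0.01 -0.03 0 0 0 0 0.005; -0.022 -0.06 0 0 0 0 0.005; -0.033 -0.09 0 0 0 0 0.005; -0.045 -0.12 0 0 0 0 0.005; -0.056 -0.15 0 0 0 0 0.005; -0.06 -0.16 0 0 0 0 0.005; -0.06 -0.16 0.03 0 0 0 0.005; -0.06 -0.16 0.06 0 0 0 0.005; -0.06 -0.16 0.085 0 0 0 0.005; -0.06 -0.16 0.085 0 0 0 0.005")

```text
clock: 31.53
position: [0.4745, 0.1107, 0.1138]
tool_rot: [3.137, 0.007, -0.288]
force: [-0.7, -1.2, -3.7]
grip_width: 0.0153
finger_force: 44.1
```

Emit:
send_rows(plan="0 0 0 0 0 0 0.005; 0 0 0 0 0 0 0.005; 0 0 0 0 0 0 0.005")

```text
clock: 31.78
position: [0.4778, 0.1125, 0.1192]
tool_rot: [-3.141, -0.0, -0.287]
force: [0.3, -0.4, -2.2]
grip_width: 0.0153
finger_force: 44.1
```

```bash
python3 -c "
from h import *
rel(.4765,.113,.07,-16.4);print(observe()['position'])
s=imaging.grab_frame('scene')
cv2.imwrite('pics/s13.png',cv2.resize(s['color'][155:275,240:360,::-1],None,fx=5,fy=5,interpolation=cv2.INTER_CUBIC))"
```

```text
rel mm [-1.4 -0.1 49.2] rot deg [-0.04 -0.   -0.07]
[0.47776415 0.11245439 0.11920838]
```

View pics/s13.png

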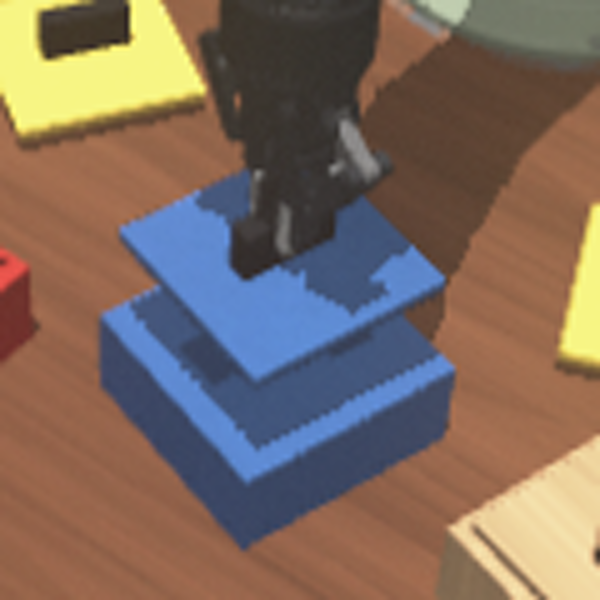

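Held lid corners: (120,233), (258,378), (445,277). Box rim corners: (100,319), (247,483), (456,370).

```bash
python3 -c "
from h import *
s=imaging.grab_frame('scene'); p=observe()['position']
f=lambda L:np.array(L)/5+[240-.4,155-.4]
for nm,L,z in(('lid',[(120,233),(258,378),(445,277)],p[2]-.0089+.022),('box',[(100,319),(247,483),(456,370)],.06)):
    w=plane(s,f(L),z); print(nm,w.round(4).tolist(),'centre',((w[0]+w[2])/2).round(4),[np.degrees(np.arctan2(*(w[1]-w[i])[::-1])).round(1) for i in(0,2)])
print(p)"
```

```text
lid [[0.5211, 0.0369], [0.5533, 0.1538], [0.4366, 0.1862]] centre [0.4789 0.1116] [np.float64(74.6), np.float64(-15.5)]
box [[0.5255, 0.0261], [0.5631, 0.1583], [0.4294, 0.198]] centre [0.4774 0.112 ] [np.float64(74.1), np.float64(-16.5)]
[0.47749341 0.11271091 0.11897988]
```

Emit:
send_rows(plan="-0.0013 0 0.015 0 0 0 0.005; -0.0013 0 0.03 0 0 0 0.005; -0.0013 0 0.042 0 0 0 0.005; -0.0013 0 0.047 0 0 0 0.005; -0.0013 0 0.051 0 0 0 0.005; -0.0013 0 0.055 0 0 0 0.005; -0.0013 0 0.055 0 0 0 0.005")

```text
clock: 32.47
position: [0.4756, 0.1131, 0.0628]
tool_rot: [3.141, 0.001, -0.287]
force: [-0.7, 0.8, -3.1]
grip_width: 0.0149
finger_force: 44.1
```

Emit:
send_rows(plan="0 0 0.002 0 0 0 0.005; 0 0 0.004 0 0 0 0.005; 0 0 0.005 0 0 0 0.005; 0 0 0.0062 0 0 0 0.005; 0 0 0.0062 0 0 0 0.005")

```text
clock: 32.88
position: [0.4755, 0.1128, 0.0567]
tool_rot: [3.141, 0.001, -0.287]
force: [-1.8, -1.4, 3.6]
grip_width: 0.0151
finger_force: 44.9
```

Home with light contact. Release, rise, back off and verify numerically.

Emit:
send_rows(plan="0 0 0 0 0 0 0.01; 0 0 0 0 0 0 0.02; 0 0 0 0 0 0 0.05; 0 0 0 0 0 0 0.085; 0 0 0 0 0 0 0.085; 0 0 0 0 0 0 0.085; 0 0 -0.03 0 0 0 0.085; 0 0 -0.07 0 0 0 0.085; 0 0 -0.11 0 0 0 0.085; 0 0 -0.15 0 0 0 0.085")

```text
clock: 33.72
position: [0.4752, 0.1127, 0.2084]
tool_rot: [3.14, 0.002, -0.287]
force: [0.2, 0.1, 0.2]
grip_width: 0.0852
finger_force: 0.0
```

Emit:
send_rows(plan="0 0.03 -0.02 0 0 0 0.085; 0 0.06 -0.04 0 0 0 0.085; 0 0.1 -0.04 0 0 0 0.085; 0 0.14 -0.04 0 0 0 0.085; 0 0.18 -0.04 0 0 0 0.085; 0 0.22 -0.04 0 0 0 0.085; 0 0.26 -0.04 0 0 0 0.085; 0 0.29 -0.04 0 0 0 0.085; 0 0.29 -0.04 0 0 0 0.085; 0 0.29 -0.04 0 0 0 0.085")

```text
clock: 34.55
position: [0.3932, -0.1663, 0.2468]
tool_rot: [3.141, 0.001, -0.29]
force: [0.4, 0.8, 0.1]
grip_width: 0.0851
finger_force: 0.0
```

```bash
python3 -c "
from h import *
t,s=imaging.grab_frame('top'),imaging.grab_frame('scene')
print(observe()['position'])
# handle tops: dark blobs in both views -> triangulated centroid height (home: handle centre z ~0.087)
for nm,x,y in(('red',.588,-.102),('pine',.4712,.3415),('blue',.4762,.113)):
    P=[]
    for f in(t,s):
        c=proj(f,[x,y,.087])[0]; b=tuple(int(v) for v in(c[0]-14,c[1]-14,c[0]+14,c[1]+14))
        h=cv2.cvtColor(f['color'],cv2.COLOR_RGB2HSV)[:,:,2]; m=cv2.inRange(h,0,85); k=np.zeros_like(m); k[b[1]:b[3],b[0]:b[2]]=1; m*=k
        cs,_=cv2.findContours(m,cv2.RETR_EXTERNAL,cv2.CHAIN_APPROX_NONE); k=max(cs,key=cv2.contourArea) if cs else None
        P.append(None if k is None else np.array(cv2.minAreaRect(k)[0])); print(nm,c.round(1),None if k is None else (P[-1].round(1),cv2.contourArea(k)))
    if P[0] is not None and P[1] is not None: print('   tri',tri(t,P[:1],s,P[1:]).round(4))
m=mask(s,'pine',(318,215,415,315)); print('pine',rect(s,biggest(m),.07)[0])
"
```

```text
[ 0.39397977 -0.16454492  0.24670708]
red [326.6 175.5] (array([327., 177.]), 70.0)
red [209.7 202.5] (array([209.3, 201.9]), 173.0)
   tri [[ 0.585  -0.1045  0.0854  0.0031]]
pine [162.  214.1] (array([162.7, 215.3]), 103.5)
pine [369.8 259.5] (array([369.4, 258.9]), 124.0)
   tri [[0.4684 0.3396 0.0849 0.0008]]
blue [246.5 214.4] (array([247.3, 215.8]), 72.5)
blue [296.  216.8] (array([295.6, 216.6]), 180.5)
   tri [[0.4732 0.1105 0.0831 0.0015]]
pine [0.47390704 0.32912823]
```

All three handle centres triangulate to about 0.085 m. A seated lid gives 0.087 and an unseated one 0.099, so all three lids are home. Handing in.

```bash
python3 -c "
from workcell import bot
print(bot.job_done())"
```

```text
the job is handed in; nothing more can be done
None
```

All three lids are back on the boxes of their own colour and seated fully home; the blue one was parked on the felt mat meanwhile. I handed the job in at about 35 s with the gripper clear; no result came back.

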